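Push the round box into the corner of the shelf stop

TASK

Tidy the shelf by pushing the large round wooden box along the surface, without ever lifting, tipping or carrying it: first push it back until it touches the low metal strip, and then slide it sideways until it also touches the plain marble block at one end of the strip (not the stand with the key hooks at the other end). Leave the box standing snug against both strip and block, and leave everything else on the shelf where it is.

Things in the scene. Friction and masses are not known exactly. Their poses are not given: they have to be found in the camera images.
- bigbox_center (a point): Centre (half-way up, 25 mm above the shelf) of the large round wooden box: an upright closed cylinder, 100 mm in diameter, 50 mm high, about 0.25 to 0.5 kg, loose, standing on the shelf in front (on the robot's side) of the metal strip. Its flat sliding lid is shut and does not move.
- ledge: Low straight aluminium strip, fixed to the shelf beyond the box: 20 mm thick (its x), 580 mm long (its y), 30 mm high. Origin at the centre of its underside. Its x axis points away from the robot, square to the strip; its y axis runs along it. The face to push against lies 10 mm from the origin on the -x side.
- block: Plain marble block, fixed, standing against the robot's side of the strip near one end (left or right, it varies): 110 mm (its x, square to the strip) by 50 mm (its y, along the strip) by 60 mm high. Origin at the centre of its underside; axes parallel to the strip's. The box is to touch the side that faces the middle of the strip, 25 mm from the origin.
- hooks: Key-hook stand, fixed, near the other end of the strip: dark wood base 110 x 50 x 20 mm, same footprint as the block, with three copper-coloured hooks up to 134 mm high and two keys. Not a stop for the box. Origin at the centre of its underside; axes parallel to the strip's.
- cat: White porcelain cat figure, loose bystander, 64 mm wide, 110 mm high, with a tail reaching 40 mm from its axis. Origin at the centre of its underside.
- smallbox_center (a point): Centre (18 mm above the shelf) of a small round wooden box, loose bystander, 60 mm in diameter, 36 mm high.
- shoehorn: Red plastic shoe horn lying flat to the right of the other things, loose bystander: 197 mm long (its y, from -98 to +99 mm), up to 42 mm wide, 12 mm high. Origin near the middle of its underside.
- carabiner: Steel carabiner lying flat, loose bystander: 80 mm long (its y), 38 mm wide, 8 mm high. Origin at its middle, on the shelf.
- dish: Blue ceramic bowl beyond the strip, loose bystander, 100 mm in diameter, 30 mm high. Origin at the centre of its underside.
- candle: Terracotta-coloured candle pot beyond the strip, loose bystander, 60 mm in diameter, 60 mm high. Origin at the centre of its underside.
There are look-alikes about, which are no part of the job. Leave any blue or red look-alike of the part that bears bigbox_center alone. What is shaped like the block but pink is not meant.

How it is judged:
On the way, in this order (a step that is already met when the one before it is completed fails the run):
1. the large box touches the strip (within 4 mm) while still clear of the marble block (by 20 mm or more) (x of bigbox_center in the frame of ledge between -0.064 and -0.05 m and y of bigbox_center in the frame of ledge between -0.2 and 0.2 m and not (y of bigbox_center in the frame of block between -0.095 and 0.095 m)), for 0.1 s.
2. the large box touches both the strip and the marble block (within 4 mm each) (x of bigbox_center in the frame of ledge between -0.064 and -0.05 m and y of bigbox_center in the frame of ledge between -0.2 and 0.2 m and y of bigbox_center in the frame of block between -0.079 and 0.079 m), for 0.2 s.
At the end, for the whole second after the job is handed in: The large round box stands upright and at rest on the shelf, within 4 mm of the metal strip's face and within 4 mm of the marble block's inner side (all of step 2 and height (world z) of bigbox_center below 0.029 m and angle between bigbox_center's own z axis and vertical below 0.05 rad and linear speed of bigbox below 0.01 m/s); the robot touches nothing.
It fails at once if the large box is lifted (8 mm) or tipped (height (world z) of bigbox_center above 0.033 m or angle between bigbox_center's own z axis and vertical above 0.2 rad).
It fails at once if a bystander is moved by more than 15 mm (distance of any of cat, smallbox_center, shoehorn, carabiner, dish, candle from where it was at the start of the episode above 0.015 m).
It fails at once if the porcelain cat is tipped (angle between cat's own z axis and vertical above 0.2 rad).
It also fails if it takes over 58 s, if anything falls off the work surface, if the arm or the gripper's body presses on something with over 40 N, if the wrist force passes 120 N, or if a joint passes its speed limit or range.

ROBOT

A 7-joint arm with a two-finger parallel gripper is mounted at the origin on the work surface. World frame = base frame: x ahead of the robot, y to its left, z up, the work surface at z = 0. Lengths are in m, angles in rad, forces in N, time in s.
With the tool pointing down it reaches from about 0.425 to 0.95 m from the base axis. Payload 4.7 kg.
Tool frame: the origin (TCP) lies at the very end of the fingers, on their centre line; the grasp point (between the pads) lies 19 mm behind it; z points along the fingers, y is the line along which they close (so a half turn about z gives the same grasp; the last joint's range is limited). The gripper opens to 85 mm and grips with 20 to 120 N. Pads are 22 mm wide; open, the fingers measure 114 mm over their backs; the gripper's body (76 mm by 85 mm) begins 54 mm behind the grasp point. The pads swing forward as they close: fully open they stand 13 mm farther back than shut.
Start: joints at [-1.146, 0.469, -0.049, 1.532, 0.024, 1.141, -0.082], TCP at [0.296, 0.607, 0.197] pointing down, gripper open.
Joint ranges: [-2.59, 2.59], [-0.33, 1.99], [-1.39, 1.29], [0.1, 2.45], [-1.04, 4.18], [0.21, 1.99], [-2.66, 2.66]. Speed limits (rad/s): [2.57, 2.57, 3.14, 3.14, 3.14, 3.14, 3.14].

INTERFACE

Orientations are given as a unit quaternion [w, x, y, z].
In Python, from rig import sensors, capture, manip gives the robot as it stands. The module is installed in compiled form; this text tells all that it offers.
- The arm moves only by the tool play_rows, never from a script. Its argument "targets" is a list of rows, each a list of 3 entries, a list of its own where there are three numbers: the turn, a rotation vector about the tool's x, y, z in degrees, then the shift along the tool's x, y, z in m, then the gripper's target within -1 to 1 (fully open at 1, half-way at 0, shut at -1). In form: [[[wx, wy, wz], [tx, ty, tz], hand], ...]. A call has 1 to 5 rows; each row is the pose to reach, as a shift and turn from the pose commanded when the call began, along the tool's axes at that moment; what a row does not reach only later rows make up. A row lasts 1/10 s, in which the tool goes at most 50 mm and 8.59 degrees, less where a joint would pass 70% of its speed; a pose out of reach is approached as far as the arm can. A call with a gripper value outside its range is refused whole. The fingers move at their own pace and stop on an object; the grip force is fixed at half the most. Time passes only in rows, so rows that repeat a pose let the fingers close. It gives the time, the measured TCP pose, the force, the opening and the grip force at its end, in the units of the state.
- sensors.state(): the state, without advancing time (a new reading comes with each control period).
- capture(name): name is "scene" or "top" or "wrist"; returns a dict with "img" (384x512x3 uint8, red, green, blue), "mtx" (3x3 intrinsics, pixels), "dist" ([k1, k2, p1, p2, k3] as OpenCV has them; the pictures are not rectified), "pose" (4x4, takes a point from camera to world coordinates). Camera axes: x right, y up, looking along -z (the intrinsics and any distortion apply to the point x, -y, -z); pixel columns grow to the right and rows downward; lengths in m; the calibration is good to about 2 mm. A picture is of the moment at which its call begins. There is no depth.
- manip.finish_job(): hands the job in; it is judged then, once.
The state is a dict: "time": time; "q": joint angles; "joint_vel": joint speeds; "tau": joint torques, N m; "tool_pos": TCP position; "ee_rot": TCP orientation; "ft_force": force on the tool from outside, world axes, zero at the start; "wrist_torque": the same for the moment, N m; "width": finger opening in m; "grip_force": force on a finger pad.
Only numpy, scipy, OpenCV 4.12 (cv2) and the standard library are available. Lean on these libraries where they do the work, as an engineer would, in place of code of your own. Each camera call takes 0.05 s, during which the arm holds its last target. There are 200 camera calls.

## Working session

There is one attempt and no reset: what is moved stays moved. The work goes in short steps, Python scripts to look and compute and a tool call to move; the robot and the scene stay as the last step left them, time stands still between calls to the robot, and variables do not carry over. Pictures are saved under pics/ and viewed, at most 10 in all, crops included, and the job is handed in when it is done.

Besides the shell and the picture viewer there is one more tool, called by a JSON object that holds its "method" and its "body". play_rows: Moves the arm, as the interface text tells. Its arguments: {"type":"object","properties":{"targets":{"type":"array","items":{"type":"array"}}},"required":["targets"]}

```bash
mkdir -p pics
cat > h.py <<'E'
import numpy as np, cv2
def ray(c,u,v):
    p=cv2.undistortPoints(np.array([[[u,v]]],float),c["mtx"],c["dist"])[0,0]
    d=c["pose"][:3,:3]@np.array([p[0],-p[1],-1]); return c["pose"][:3,3],d
def onz(c,u,v,z):
    o,d=ray(c,u,v); return o+d*(z-o[2])/d[2]
E
python3 - <<'E'
from rig import sensors,capture
import cv2,numpy as np,pickle
for n in("scene","top"):
    c=capture(n);pickle.dump(c,open(n+".pkl","wb"));cv2.imwrite(f"pics/{n}0.png",cv2.resize(c["img"][:,:,::-1],(800,600)))
    print(n,c["pose"].round(3).tolist(),c["mtx"].round(1).tolist(),c["dist"])
s=sensors.state();print(s["time"],s["tool_pos"],s["ee_rot"],s["ft_force"])
E
```

```text
scene [[-0.773, -0.452, 0.445, 0.967], [0.634, -0.554, 0.54, 0.401], [0.002, 0.699, 0.715, 0.693], [0.0, 0.0, 0.0, 1.0]] [[430.5, 0.0, 250.8], [0.0, 430.5, 190.4], [0.0, 0.0, 1.0]] [-0.08067462  0.          0.          0.          0.        ]
top [[-0.002, 0.995, -0.1, 0.491], [-1.0, 0.001, 0.022, -0.055], [0.021, 0.1, 0.995, 0.999], [0.0, 0.0, 0.0, 1.0]] [[356.5, 0.0, 258.0], [0.0, 356.5, 186.7], [0.0, 0.0, 1.0]] [-0.08505896  0.          0.          0.          0.        ]
0.1 [0.29564736 0.60617111 0.19615652] [-1.60949011e-04  2.24906446e-01  9.74379971e-01 -8.57933692e-04] [ 0.26755805 -0.21841121 -0.66310501]
```

View pics/top0.png

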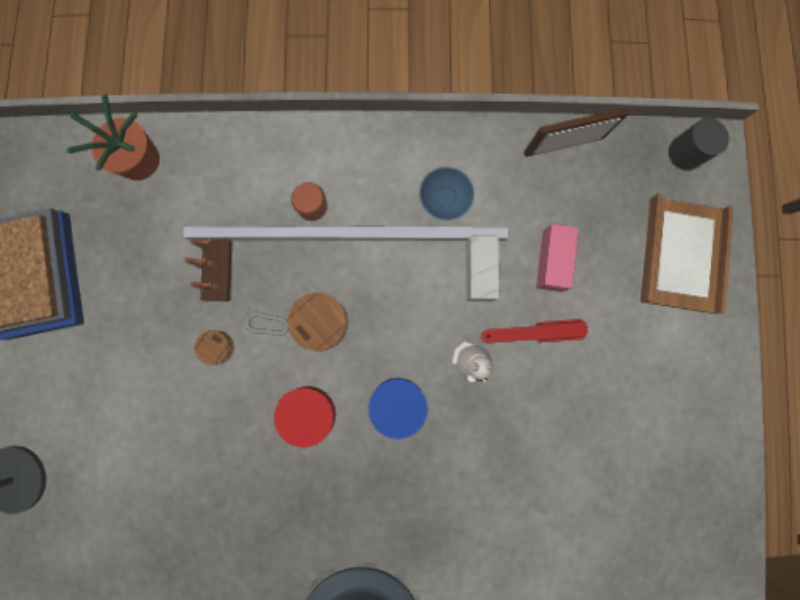

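View pics/scene0.png

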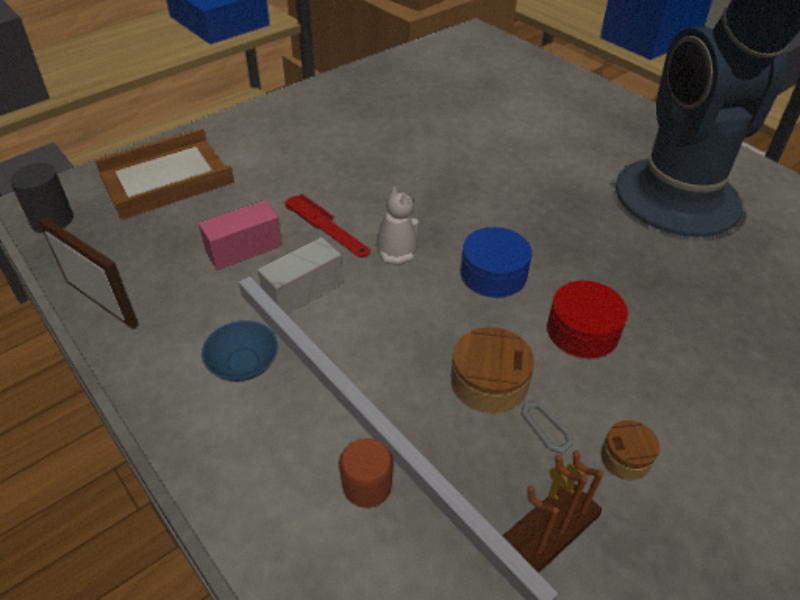

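The top view shows four round candidates: the large wooden box (318,321), a red one (304,417), a blue one (398,408) and the small wooden box (213,347). The large wooden one fits, because it is wood-coloured, 100 mm across and nearest the strip. The marble block is the white one at (485,267), at the right end of the strip and distinct from the pink one at (558,257). The hooks are at the left end. Next I'll measure and confirm with a crop.

Run:
```python
import pickle,cv2,numpy as np
from h import *
c=pickle.load(open("top.pkl","rb"));im=c["img"];hsv=cv2.cvtColor(im,cv2.COLOR_RGB2HSV)
S=1.5625
def comp(m,u,v):
    m=cv2.morphologyEx(m.astype(np.uint8),cv2.MORPH_CLOSE,np.ones((3,3)))
    n,l,st,ce=cv2.connectedComponentsWithStats(m)
    w=l[int(v/S),int(u/S)]; k=(l==w).astype(np.uint8)
    ct=max(cv2.findContours(k,0,2)[0],key=cv2.contourArea);return k,ct[:,0,:].astype(float)
def circ(P):
    A=np.c_[2*P[:,:2],np.ones(len(P))];s=np.linalg.lstsq(A,(P[:,:2]**2).sum(1),rcond=None)[0]
    return s[:2].round(4),np.sqrt(s[2]+s[:2]@s[:2]).round(4)
H,Sa,V=[hsv[...,i].astype(int) for i in range(3)]
wood=(Sa>80)&(H<20)
for n,u,v,z in(("big",318,310,.05),("small",205,347,.036)):
    k,ct=comp(wood,u,v);P=np.array([onz(c,*p,z) for p in ct]);print(n,circ(P),len(ct),ct.min(0)*S,ct.max(0)*S)
for n,u,v,m in(("red",304,417,(Sa>150)&((H<8)|(H>172))),("blue",398,408,(Sa>150)&(H>100)&(H<130))):
    k,ct=comp(m,u,v);print(n,circ(np.array([onz(c,*p,.05) for p in ct])))
# strip: bright bluish top face
m=(V>150)&(H>105)&(H<140)&(Sa<60)
k,ct=comp(m,350,233);r=cv2.minAreaRect(ct.astype(np.float32));b=cv2.boxPoints(r)
print("strip corners",[onz(c,*p,.03)[:2].round(4).tolist() for p in b],b*S)
# block top white
m=(V>165)&(Sa<25)
k,ct=comp(m,485,252);b=cv2.boxPoints(cv2.minAreaRect(ct.astype(np.float32)))
print("block",[onz(c,*p,.06)[:2].round(4).tolist() for p in b],b*S)
for n,u,v in(("hookbase R top",231,240),("hookbase R bot",229,300),("carab near",288,318),("carab bot",270,334),("carab left",247,322),("carab top",262,312),("cat",473,362)):print(n,onz(c,u/S,v/S,0.01)[:2].round(3))
cr=im[125:275,110:330];cv2.imwrite("pics/crop.png",cv2.resize(cr[:,:,::-1],None,fx=3.6,fy=3.6,interpolation=cv2.INTER_CUBIC))
```

```text
big (array([0.5362, 0.0719]), np.float64(0.049)) 50 [287.5    292.1875] [345.3125 348.4375]
small (array([0.4917, 0.2532]), np.float64(0.0304)) 33 [195.3125 329.6875] [231.25 362.5 ]
red (array([0.3754, 0.0923]), np.float64(0.0481))
blue (array([ 0.3898, -0.0653]), np.float64(0.0472))
strip corners [[0.7049, 0.3163], [0.7054, -0.2603], [0.6884, -0.2599], [0.6879, 0.3156]] [[182.8125 226.5625]
 [506.25   226.5625]
 [506.25   235.9375]
 [182.8125 235.9375]]
block [[0.598, 0.3021], [0.7202, 0.302], [0.696, -0.2545], [0.5744, -0.2465]] [[181.93394 284.2689 ]
 [184.98233 214.15685]
 [506.58902 228.13976]
 [503.5407  298.2518 ]]
hookbase R top [0.684 0.234]
hookbase R bot [0.575 0.235]
carab near [0.543 0.128]
carab bot [0.515 0.16 ]
carab left [0.536 0.201]
carab top [0.554 0.175]
cat [ 0.465 -0.2  ]
```

View pics/crop.png

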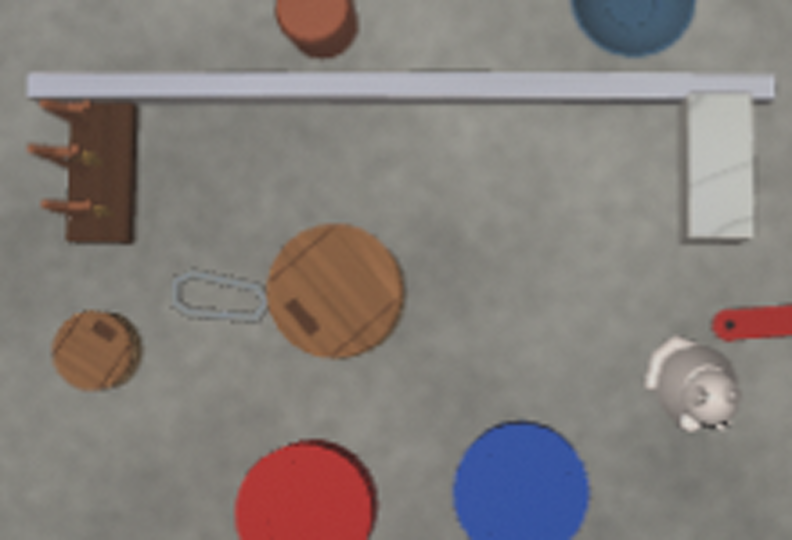

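The crop confirms it: the large box is the wooden one at crop (335,290), and the block is the white marble at crop (718,165). From the top view, the box centre is about (0.536, 0.072) and the strip face is at x≈0.686. The block is on the right, towards -y.

{"method": "play_rows", "body": {"targets": [[[0, 0, -8], [-0.03, -0.033, 0], 0.3], [[0, 0, -16], [-0.06, -0.066, 0], 0.2], [[0, 0, -22], [-0.09, -0.099, 0], 0.2], [[0, 0, -26], [-0.12, -0.131, 0], 0.2], [[0, 0, -26], [-0.151, -0.164, 0], 0.2]]}}

```text
time: 0.6
tool_pos: [0.3598, 0.3912, 0.1967]
ee_rot: [-0.0, -0.001, 1.0, -0.0]
ft_force: [0.3, -1.4, -0.5]
width: 0.0513
grip_force: 0.0
```

{"method": "play_rows", "body": {"targets": [[[0, 0, 0], [-0.013, -0.045, 0], 0.2], [[0, 0, 0], [-0.026, -0.09, 0], 0.2], [[0, 0, 0], [-0.04, -0.135, 0], 0.2], [[0, 0, 0], [-0.054, -0.18, 0], 0.2], [[0, 0, 0], [-0.067, -0.225, 0], 0.2]]}}

```text
time: 1.1
tool_pos: [0.4268, 0.1661, 0.197]
ee_rot: [-0.0, -0.0, 1.0, 0.0]
ft_force: [0.2, -0.3, -0.4]
width: 0.0513
grip_force: 0.0
```

{"method": "play_rows", "body": {"targets": [[[0, 0, 0], [-0.015, -0.048, 0], 0.2], [[0, 0, 0], [-0.029, -0.095, 0], 0.2], [[0, 0, 0], [-0.029, -0.095, 0.04], 0.2], [[0, 0, 0], [-0.029, -0.095, 0.06], 0.2], [[0, 0, 0], [-0.029, -0.095, 0.06], 0.2]]}}

```text
time: 1.6
tool_pos: [0.4531, 0.0721, 0.1345]
ee_rot: [-0.003, 0.0, 1.0, -0.001]
ft_force: [-0.1, -0.8, 0.8]
width: 0.0515
grip_force: 0.0
```

Run:
```python
from rig import sensors,capture
import cv2,numpy as np,pickle
from h import *
s=sensors.state();print(s["time"],s["tool_pos"],s["ee_rot"],s["ft_force"],s["q"])
c=capture("scene");cv2.imwrite("pics/scene1.png",cv2.resize(c["img"][:,:,::-1],(800,600)))
c=pickle.load(open("top.pkl","rb"))
print("block inner",onz(c,300.8,150.8,.06),onz(c,300.8,190,.06))
```

```text
1.6 [0.45309806 0.07209266 0.13446639] [-3.26095807e-03  4.67327861e-04  9.99994163e-01 -9.06666180e-04] [-0.0687349  -0.84861782  0.83028063] [-0.37319895  0.19233888  0.14016706  2.09953793 -0.03497354  0.85862676
  1.35731757]
block inner [ 0.68251245 -0.19061026  0.06      ] [ 0.57671101 -0.18906968  0.06      ]
```

View pics/scene1.png

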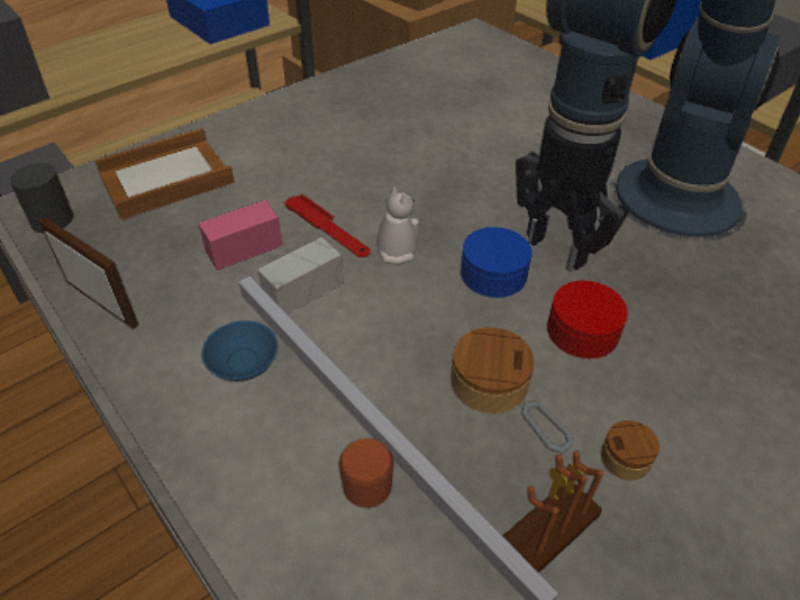

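{"method": "play_rows", "body": {"targets": [[[0, 0, 0], [0, 0, 0.03], 0.2], [[0, 0, 0], [0, 0, 0.06], 0.2], [[0, 0, 0], [0, 0, 0.09], 0.2], [[0, 0, 0], [0, 0, 0.12], 0.2], [[0, 0, 0], [0, 0, 0.12], 0.2]]}}

```text
time: 2.15
tool_pos: [0.454, 0.0733, 0.0154]
ee_rot: [-0.002, -0.001, 1.0, -0.001]
ft_force: [-0.2, -0.7, -0.2]
width: 0.0511
grip_force: 0.0
```

{"method": "play_rows", "body": {"targets": [[[0, 0, 0], [-0.007, 0, 0], 0.2], [[0, 0, 0], [-0.014, 0, 0], 0.2], [[0, 0, 0], [-0.021, 0, 0], 0.2], [[0, 0, 0], [-0.028, 0, 0], 0.2], [[0, 0, 0], [-0.035, 0, 0], 0.2]]}}

```text
time: 2.65
tool_pos: [0.492, 0.0732, 0.0178]
ee_rot: [0.001, 0.0, 1.0, 0.0]
ft_force: [-0.1, 0.8, -0.2]
width: 0.0513
grip_force: 0.0
```

```bash
cat > look.py <<'E'
import sys,cv2
from rig import sensors,capture
n=sys.argv[1]
for k in("scene","top"):
    c=capture(k);im=c["img"][:,:,::-1]
    if k=="scene":a=cv2.resize(im[130:384,180:500],(400,318))
    else:b=cv2.resize(im[120:280,110:350],(400,318)) if 0 else cv2.resize(im[125:275,110:330],(400,318))
cv2.imwrite(f"pics/{n}.png",cv2.hconcat([a,b]))
s=sensors.state();print(s["tool_pos"],s["ft_force"])
E
python3 look.py l1
```

```text
[0.49232295 0.07320363 0.01751667] [-0.36168932  0.57167442 -0.29448422]
```

View pics/l1.png

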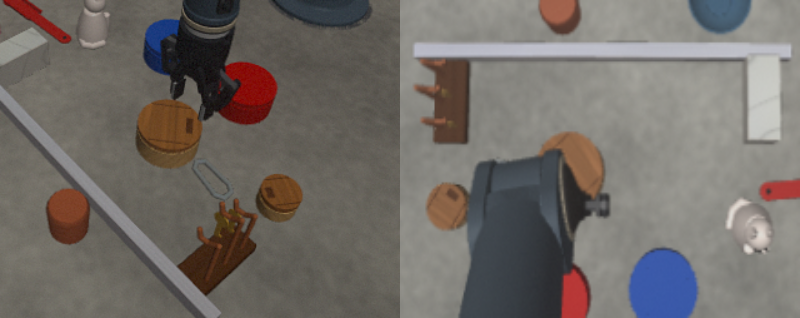

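The fingers are at the near edge of the box, with scene fingertips around (180,95) and (205,118). The box is upright and nothing else has moved, so I'll keep pushing.

{"method": "play_rows", "body": {"targets": [[[0, 0, 0], [-0.008, 0, 0], 0.2], [[0, 0, 0], [-0.016, 0, 0], 0.2], [[0, 0, 0], [-0.024, 0, 0], 0.2], [[0, 0, 0], [-0.032, 0, 0], 0.2], [[0, 0, 0], [-0.04, 0, 0], 0.2]]}}

```text
time: 3.25
tool_pos: [0.5315, 0.0731, 0.017]
ee_rot: [0.0, 0.0, 1.0, 0.0]
ft_force: [0.9, -0.9, 0.7]
width: 0.0518
grip_force: 0.0
```

{"method": "play_rows", "body": {"targets": [[[0, 0, 0], [-0.007, 0, 0], 0.2], [[0, 0, 0], [-0.014, 0, 0], 0.2], [[0, 0, 0], [-0.021, 0, 0], 0.2], [[0, 0, 0], [-0.028, 0, 0], 0.2], [[0, 0, 0], [-0.035, 0, 0], 0.2]]}}

```text
time: 3.75
tool_pos: [0.5662, 0.0731, 0.0171]
ee_rot: [-0.0, -0.0, 1.0, 0.0]
ft_force: [0.5, 0.2, 0.5]
width: 0.0514
grip_force: 0.0
```

```bash
python3 look.py l2
```

```text
[0.56691261 0.07314266 0.01717006] [-0.09605239  0.35007407  0.53884226]
```

View pics/l2.png

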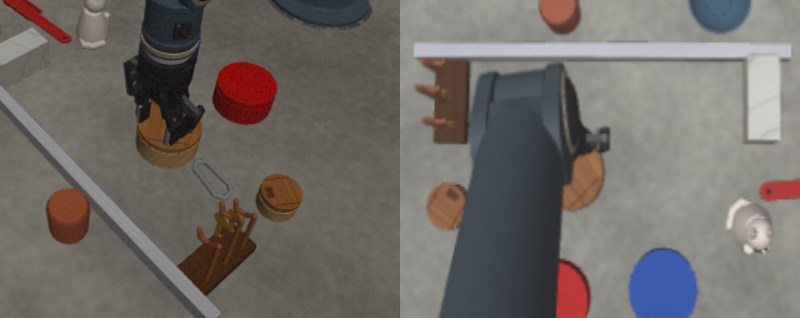

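The box hasn't moved, and the fingers appear to overlap its top, so the measured TCP and the picture disagree. I'll project points into the scene image to check.

```bash
cat >> h.py <<'E'
def proj(c,p):
    M=np.linalg.inv(c["pose"]);q=M[:3,:3]@np.array(p,float)+M[:3,3]
    return cv2.projectPoints(np.array([[q[0],-q[1],-q[2]]]),np.zeros(3),np.zeros(3),c["mtx"],c["dist"])[0][0,0]
E
python3 - <<'E'
from rig import sensors,capture
from h import *
c=capture("scene");s=sensors.state();t=np.array(s["tool_pos"]);print(t,s["ft_force"],s["q"],s["tau"])
f=lambda p:((proj(c,p)-[150,110])*4).round().tolist()
for z in(.017,.03,.05,.07):print(z,f([t[0],t[1]+.03,z]),f([t[0],t[1]-.03,z]))
print("box top c",f([.536,.072,.05]),"box bottom c",f([.536,.072,0]))
im=c["img"][110:250,150:350,::-1];cv2.imwrite("pics/z1.png",cv2.resize(im,(800,560),interpolation=cv2.INTER_CUBIC))
E
```

```text
[0.56607755 0.0731351  0.01704585] [-0.37968555 -0.60406775 -0.35986034] [-0.29386218  0.51944836  0.11987332  1.9456874  -0.09444517  0.68160967
  1.45442647] [ 5.36674855e-02 -4.58868420e+01  2.06657767e+00 -1.68139708e+01
  9.67220636e-03 -4.58287017e-02  3.82084865e-03]
0.017 [652.0, 585.0] [567.0, 509.0]
0.03 [655.0, 569.0] [569.0, 492.0]
0.05 [660.0, 543.0] [572.0, 466.0]
0.07 [665.0, 517.0] [575.0, 440.0]
box top c [658.0, 472.0] box bottom c [647.0, 535.0]
```

View pics/z1.png

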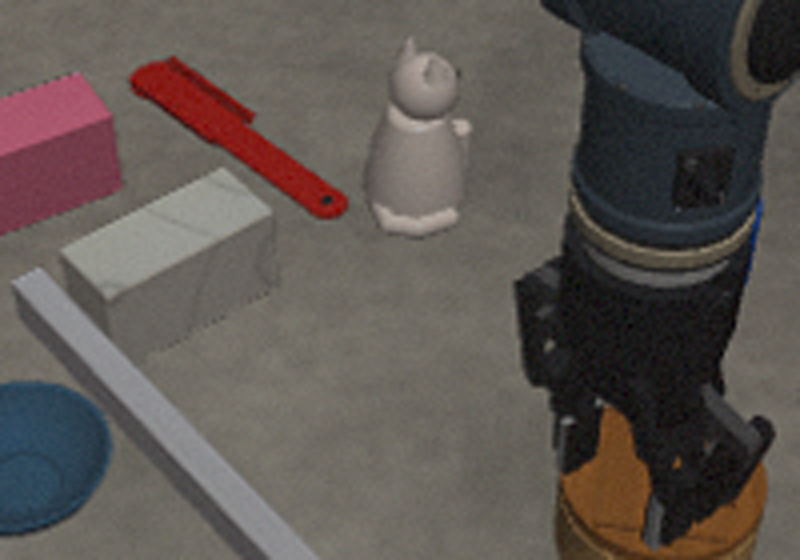

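The fingertips at (567,470) and (655,545) match a height of about 0.05 m, so they passed just over the lid while the readout says 0.017. The fingers evidently sit higher than reported. I'll back off and touch down gently to find the true height.

{"method": "play_rows", "body": {"targets": [[[0, 0, 0], [0, 0, -0.02], 0.2], [[0, 0, 0], [0.03, 0, -0.02], 0.2], [[0, 0, 0], [0.06, 0, -0.02], 0.2], [[0, 0, 0], [0.09, 0, -0.02], 0.2], [[0, 0, 0], [0.114, 0, -0.02], 0.2]]}}

```text
time: 4.4
tool_pos: [0.4492, 0.073, 0.037]
ee_rot: [-0.001, -0.0, 1.0, -0.0]
ft_force: [-0.1, 0.6, 0.2]
width: 0.0515
grip_force: 0.0
```

{"method": "play_rows", "body": {"targets": [[[0, 0, 0], [0, 0, 0.02], 0.2], [[0, 0, 0], [0, 0, 0.02], 0.2], [[0, 0, 0], [0, 0, 0.02], 0.2]]}}

```text
time: 4.7
tool_pos: [0.4518, 0.0731, 0.0172]
ee_rot: [-0.0, 0.0, 1.0, -0.0]
ft_force: [0.6, 0.2, -0.7]
width: 0.0512
grip_force: 0.0
```

Run:
```python
from rig import sensors,capture
from h import *
c=capture("scene");s=sensors.state();t=np.array(s["tool_pos"]);print(t,s["ft_force"],s["width"])
f=lambda p:((proj(c,p)-[270,120])*5).round().tolist()
for z in(0,.017,.03,.05,.07):print(z,f([t[0],t[1]+.03,z]),f([t[0],t[1]-.03,z]))
im=c["img"][120:240,270:430,::-1];a=cv2.resize(im,(800,600),interpolation=cv2.INTER_CUBIC)
w=capture("wrist");print(w["pose"].round(3).tolist())
cv2.imwrite("pics/z2.png",cv2.convertScaleAbs(cv2.hconcat([cv2.resize(a,(480,360)),cv2.resize(w["img"][:,:,::-1],(320,240)).copy() if 0 else cv2.copyMakeBorder(cv2.resize(w["img"][:,:,::-1],(320,240)),0,120,0,0,0)]),alpha=1.6))
```

```text
[0.45240066 0.07319752 0.01752088] [0.48943532 0.56218127 1.25297581] 0.05104786605112236
0 [406.0, 562.0] [300.0, 477.0]
0.017 [413.0, 536.0] [305.0, 451.0]
0.03 [418.0, 515.0] [310.0, 430.0]
0.05 [427.0, 483.0] [316.0, 397.0]
0.07 [436.0, 449.0] [323.0, 364.0]
[[0.001, -0.948, -0.319, 0.369], [1.0, 0.001, -0.001, 0.073], [0.001, -0.319, 0.948, 0.195], [0.0, 0.0, 0.0, 1.0]]
```

View pics/z2.png

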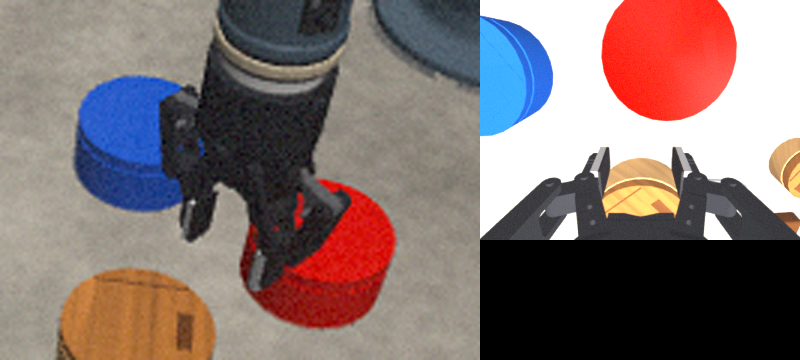

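The tips are at crop (190,240) and (260,290), again matching z≈0.05. The reported height is therefore about 33 mm too low. I'll lower about 28 mm more, watching the force.

{"method": "play_rows", "body": {"targets": [[[0, 0, 0], [0, 0, 0.006], 0.2], [[0, 0, 0], [0, 0, 0.012], 0.2], [[0, 0, 0], [0, 0, 0.018], 0.2], [[0, 0, 0], [0, 0, 0.022], 0.2], [[0, 0, 0], [0, 0, 0.022], 0.2]]}}

```text
time: 5.3
tool_pos: [0.4511, 0.0729, -0.0057]
ee_rot: [-0.001, 0.0, 1.0, -0.0]
ft_force: [0.3, 0.1, -0.4]
width: 0.0515
grip_force: 0.0
```

Run:
```python
from rig import sensors,capture
from h import *
c=capture("scene");s=sensors.state();t=np.array(s["tool_pos"]);print(t,s["ft_force"],s["width"])
f=lambda p:((proj(c,p)-[270,120])*5).round().tolist()
for z in(0,.01,.02,.03,.04):print(z,f([t[0],t[1]+.03,z]),f([t[0],t[1]-.03,z]))
im=c["img"][120:240,270:430,::-1];cv2.imwrite("pics/z3.png",cv2.convertScaleAbs(cv2.resize(im,(800,600),interpolation=cv2.INTER_CUBIC),alpha=1.6))
```

```text
[ 0.45137661  0.07303679 -0.00534971] [0.04041975 0.33847862 0.12829687] 0.05120414292876671
0 [407.0, 561.0] [301.0, 476.0]
0.01 [411.0, 545.0] [305.0, 460.0]
0.02 [415.0, 530.0] [308.0, 445.0]
0.03 [420.0, 514.0] [311.0, 429.0]
0.04 [424.0, 498.0] [314.0, 413.0]
```

View pics/z3.png

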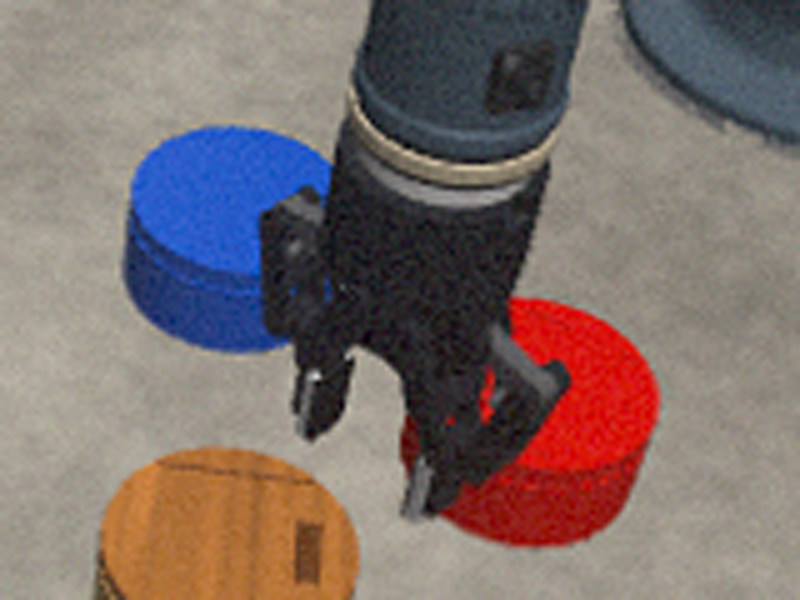

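Tips are now at (313,438) and (418,518), so z≈0.026, and they sit between the wooden and red boxes. I'll lower 8 mm and push.

{"method": "play_rows", "body": {"targets": [[[0, 0, 0], [0, 0, 0.004], 0.2], [[0, 0, 0], [0, 0, 0.008], 0.2], [[0, 0, 0], [-0.008, 0, 0.008], 0.2], [[0, 0, 0], [-0.016, 0, 0.008], 0.2], [[0, 0, 0], [-0.024, 0, 0.008], 0.2]]}}

```text
time: 5.85
tool_pos: [0.477, 0.0732, -0.0127]
ee_rot: [0.0, 0.0, 1.0, 0.0]
ft_force: [-0.1, -0.4, 1.1]
width: 0.0512
grip_force: 0.0
```

{"method": "play_rows", "body": {"targets": [[[0, 0, 0], [-0.007, 0, 0], 0.2], [[0, 0, 0], [-0.014, 0, 0], 0.2], [[0, 0, 0], [-0.021, 0, 0], 0.2], [[0, 0, 0], [-0.028, 0, 0], 0.2], [[0, 0, 0], [-0.035, 0, 0], 0.2]]}}

```text
time: 6.35
tool_pos: [0.5086, 0.073, -0.0131]
ee_rot: [-0.003, -0.0, 1.0, -0.0]
ft_force: [-4.5, -0.0, 4.4]
width: 0.0512
grip_force: 3.3
```

{"method": "play_rows", "body": {"targets": [[[0, 0, 0], [-0.007, 0, 0], 0.2], [[0, 0, 0], [-0.014, 0, 0], 0.2], [[0, 0, 0], [-0.021, 0, 0], 0.2], [[0, 0, 0], [-0.028, 0, 0], 0.2], [[0, 0, 0], [-0.035, 0, 0], 0.2]]}}

```text
time: 6.85
tool_pos: [0.5438, 0.073, -0.0131]
ee_rot: [-0.002, -0.0, 1.0, -0.0]
ft_force: [-4.9, -0.9, 4.0]
width: 0.0509
grip_force: 3.3
```

{"method": "play_rows", "body": {"targets": [[[0, 0, 0], [-0.006, 0, 0], 0.2], [[0, 0, 0], [-0.012, 0, 0], 0.2], [[0, 0, 0], [-0.018, 0, 0], 0.2], [[0, 0, 0], [-0.023, 0, 0], 0.2], [[0, 0, 0], [-0.028, 0, 0], 0.2]]}}

```text
time: 7.35
tool_pos: [0.5732, 0.0731, -0.0131]
ee_rot: [-0.001, -0.0, 1.0, -0.0]
ft_force: [-4.7, 0.4, 2.5]
width: 0.0512
grip_force: 2.7
```

{"method": "play_rows", "body": {"targets": [[[0, 0, 0], [-0.003, 0, 0], 0.2], [[0, 0, 0], [-0.006, 0, 0], 0.2]]}}

```text
time: 7.55
tool_pos: [0.5798, 0.0731, -0.0131]
ee_rot: [-0.0, 0.0, 1.0, -0.0]
ft_force: [-3.6, 1.0, 1.8]
width: 0.0512
grip_force: 2.5
```

{"method": "play_rows", "body": {"targets": [[[0, 0, 0], [-0.002, 0, 0], 0.2], [[0, 0, 0], [-0.004, 0, 0], 0.2]]}}

```text
time: 7.75
tool_pos: [0.5813, 0.0731, -0.0132]
ee_rot: [-0.003, -0.0, 1.0, -0.0]
ft_force: [-11.0, -0.0, 8.9]
width: 0.0515
grip_force: 5.8
```

The force rise shows contact with the strip. I'll hold briefly, then back off and raise.

{"method": "play_rows", "body": {"targets": [[[0, 0, 0], [-0.001, 0, 0], 0.2], [[0, 0, 0], [-0.001, 0, 0], 0.2], [[0, 0, 0], [-0.001, 0, 0], 0.2]]}}

```text
time: 8.05
tool_pos: [0.5812, 0.0731, -0.0131]
ee_rot: [-0.003, -0.0, 1.0, -0.0]
ft_force: [-10.0, -0.3, 8.2]
width: 0.0514
grip_force: 5.4
```

{"method": "play_rows", "body": {"targets": [[[0, 0, 0], [0.01, 0, 0], 0.2], [[0, 0, 0], [0.03, 0, 0], 0.2], [[0, 0, 0], [0.05, 0, -0.04], 0.2], [[0, 0, 0], [0.06, 0, -0.085], 0.2], [[0, 0, 0], [0.06, 0, -0.13], 0.2]]}}

```text
time: 8.55
tool_pos: [0.5239, 0.0731, 0.1183]
ee_rot: [0.0, -0.0, 1.0, 0.0]
ft_force: [1.8, -1.0, -0.2]
width: 0.0512
grip_force: 0.0
```

{"method": "play_rows", "body": {"targets": [[[0, 0, 8], [0, 0.02, 0], 0.2], [[0, 0, 16], [0, 0.04, 0], 0.2], [[0, 0, 24], [0, 0.06, 0], 0.2], [[0, 0, 32], [0, 0.08, 0], 0.2], [[0, 0, 40], [0, 0.08, 0], 0.2]]}}

```text
time: 9.05
tool_pos: [0.5259, 0.1572, 0.1175]
ee_rot: [0.001, 0.342, 0.94, 0.002]
ft_force: [-0.2, -0.3, -0.4]
width: 0.0512
grip_force: 0.0
```

{"method": "play_rows", "body": {"targets": [[[0, 0, 8], [0, 0, 0], 0.2], [[0, 0, 16], [0, 0, 0], 0.2], [[0, 0, 24], [0, 0, 0], 0.2], [[0, 0, 32], [0, 0, 0], 0.2], [[0, 0, 40], [0, 0, 0], 0.2]]}}

```text
time: 9.55
tool_pos: [0.5262, 0.1534, 0.1175]
ee_rot: [0.001, 0.645, 0.764, 0.002]
ft_force: [0.2, 0.2, -0.9]
width: 0.051
grip_force: 0.0
```

{"method": "play_rows", "body": {"targets": [[[0, 0, 5], [0, 0, 0], 0.2], [[0, 0, 10], [0, 0, 0], 0.2], [[0, 0, 10], [0, 0, 0], 0.2]]}}

```text
time: 9.85
tool_pos: [0.5258, 0.1534, 0.1174]
ee_rot: [0.001, 0.707, 0.707, 0.001]
ft_force: [-0.3, -0.5, -0.1]
width: 0.0514
grip_force: 0.0
```

```bash
cat > meas.py <<'E'
from rig import sensors,capture
from h import *
s=sensors.state();print(s["time"],s["tool_pos"].round(4) if hasattr(s["tool_pos"],'round') else s["tool_pos"],s["ee_rot"])
from scipy.optimize import least_squares
for n in("top","scene"):
    c=capture(n);hsv=cv2.cvtColor(c["img"],cv2.COLOR_RGB2HSV)
    m=((hsv[...,1]>80)&(hsv[...,0]<20)).astype(np.uint8);v,u=np.nonzero(m)
    # lid pixels on z=.05 near the strip's robot side, off the hooks
    P=np.array([onz(c,a,b,.05) for a,b in zip(u,v)])
    k=(P[:,0]>.5)&(P[:,0]<.70)&(P[:,1]<.20)&(P[:,1]>-.22);Q=P[k,:2]
    print(n,k.sum(),"x",Q[:,0].min().round(4),Q[:,0].max().round(4),"y",Q[:,1].min().round(4),Q[:,1].max().round(4))
    if n=="top":
        h=cv2.convexHull(Q.astype(np.float32))[:,0]
        r=least_squares(lambda p:np.hypot(h[:,0]-p[0],h[:,1]-p[1])-.0485,[Q[:,0].mean(),Q[:,1].mean()],loss="soft_l1",f_scale=.001)
        print("fit",r.x.round(4),r.fun.round(4))
    cv2.imwrite(f"pics/m_{n}.png",c["img"][:,:,::-1])
E
python3 meas.py
```

```text
9.85 [0.5258 0.1534 0.1174] [0.00095883 0.70699792 0.70721396 0.00119867]
top 1132 x 0.5026 0.6833 y -0.2199 0.1209
fit [0.6354 0.0727] [ 1.000e-04 -2.000e-04  6.000e-04  1.200e-03  1.100e-03  5.000e-04
  6.000e-04  7.000e-04  7.000e-04 -1.000e-04 -2.000e-04  4.000e-04
  2.200e-03  2.652e-01  2.726e-01  2.656e-01  1.100e-03  4.000e-04]
scene 2649 x 0.5295 0.6921 y -0.2198 0.1423
```

The box is at (0.635, 0.073), against the strip. Now I'll move beside it and descend.

{"method": "play_rows", "body": {"targets": [[[0, 0, 0], [0, 0.04, 0], 0.2], [[0, 0, 0], [0, 0.08, 0], 0.2], [[0, 0, 0], [0, 0.111, 0], 0.2], [[0, 0, 0], [0, 0.111, 0.03], 0.2], [[0, 0, 0], [0, 0.111, 0.06], 0.2]]}}

```text
time: 10.45
tool_pos: [0.6381, 0.153, 0.057]
ee_rot: [0.001, 0.707, 0.707, 0.002]
ft_force: [-0.3, 0.1, -0.7]
width: 0.0512
grip_force: 0.0
```

{"method": "play_rows", "body": {"targets": [[[0, 0, 0], [0, 0, 0.025], 0.2], [[0, 0, 0], [0, 0, 0.045], 0.2], [[0, 0, 0], [0, 0, 0.06], 0.2], [[0, 0, 0], [0, 0, 0.07], 0.2], [[0, 0, 0], [0, 0, 0.07], 0.2]]}}

```text
time: 10.95
tool_pos: [0.6351, 0.153, -0.014]
ee_rot: [-0.0, 0.707, 0.707, -0.001]
ft_force: [-0.1, -0.4, 0.1]
width: 0.0509
grip_force: 0.0
```

{"method": "play_rows", "body": {"targets": [[[0, 0, 0], [-0.007, 0, 0], 0.2], [[0, 0, 0], [-0.014, 0, 0], 0.2], [[0, 0, 0], [-0.021, 0, 0], 0.2], [[0, 0, 0], [-0.028, 0, 0], 0.2], [[0, 0, 0], [-0.035, 0, 0], 0.2]]}}

```text
time: 11.45
tool_pos: [0.6351, 0.121, -0.0121]
ee_rot: [-0.002, 0.707, 0.707, 0.001]
ft_force: [-1.9, 8.3, 3.5]
width: 0.0514
grip_force: 3.6
```

{"method": "play_rows", "body": {"targets": [[[0, 0, 0], [-0.008, 0.001, 0], 0.2], [[0, 0, 0], [-0.016, 0.0015, 0], 0.2], [[0, 0, 0], [-0.024, 0.0015, 0], 0.2], [[0, 0, 0], [-0.032, 0.0015, 0], 0.2], [[0, 0, 0], [-0.04, 0.0015, 0], 0.2]]}}

```text
time: 11.95
tool_pos: [0.6348, 0.0846, -0.0122]
ee_rot: [-0.005, 0.706, 0.708, 0.001]
ft_force: [-5.2, 11.5, 6.8]
width: 0.0515
grip_force: 6.5
```

{"method": "play_rows", "body": {"targets": [[[0, 0, 0], [-0.008, 0, 0], 0.2], [[0, 0, 0], [-0.016, 0, 0], 0.2], [[0, 0, 0], [-0.024, 0, 0], 0.2], [[0, 0, 0], [-0.032, 0, 0], 0.2], [[0, 0, 0], [-0.04, 0, 0], 0.2]]}}

```text
time: 12.45
tool_pos: [0.6347, 0.045, -0.0123]
ee_rot: [-0.005, 0.706, 0.708, 0.001]
ft_force: [-6.7, 11.1, 8.6]
width: 0.0511
grip_force: 7.0
```

{"method": "play_rows", "body": {"targets": [[[0, 0, 0], [-0.008, 0, 0], 0.2], [[0, 0, 0], [-0.016, 0, 0], 0.2], [[0, 0, 0], [-0.024, 0, 0], 0.2], [[0, 0, 0], [-0.032, 0, 0], 0.2], [[0, 0, 0], [-0.04, 0, 0], 0.2]]}}

```text
time: 12.95
tool_pos: [0.6346, 0.0055, -0.0123]
ee_rot: [-0.006, 0.706, 0.708, 0.001]
ft_force: [-7.1, 12.0, 9.2]
width: 0.0512
grip_force: 7.7
```

```bash
python3 meas.py
```

```text
12.95 [ 0.6346  0.0055 -0.0123] [-0.00564668  0.70581173  0.70837557  0.00139938]
top 869 x 0.5026 0.6835 y -0.2199 -0.0113
fit [ 0.6312 -0.0559] [ 0.004   0.0047  0.0026 -0.0044  0.0022  0.005   0.004   0.003   0.1534
  0.1597  0.1489 -0.0009  0.0014  0.0019]
scene 1040 x 0.5116 0.6921 y -0.2198 0.0267
```

The box's far edge is still at the strip (0.6835), so I'll continue.

{"method": "play_rows", "body": {"targets": [[[0, 0, 0], [-0.008, 0, 0], 0.2], [[0, 0, 0], [-0.016, 0, 0], 0.2], [[0, 0, 0], [-0.024, 0, 0], 0.2], [[0, 0, 0], [-0.032, 0, 0], 0.2], [[0, 0, 0], [-0.04, 0, 0], 0.2]]}}

```text
time: 13.55
tool_pos: [0.6345, -0.0342, -0.0124]
ee_rot: [-0.006, 0.706, 0.708, 0.001]
ft_force: [-6.8, 12.8, 10.6]
width: 0.0516
grip_force: 8.0
```

{"method": "play_rows", "body": {"targets": [[[0, 0, 0], [-0.008, 0, 0], 0.2], [[0, 0, 0], [-0.016, 0, 0], 0.2], [[0, 0, 0], [-0.024, 0, 0], 0.2], [[0, 0, 0], [-0.031, 0, 0], 0.2], [[0, 0, 0], [-0.036, 0, 0], 0.2]]}}

```text
time: 14.05
tool_pos: [0.6345, -0.0704, -0.0124]
ee_rot: [-0.006, 0.706, 0.708, 0.001]
ft_force: [-8.2, 14.0, 10.6]
width: 0.0512
grip_force: 8.5
```

{"method": "play_rows", "body": {"targets": [[[0, 0, 0], [-0.004, 0, 0], 0.2], [[0, 0, 0], [-0.008, 0, 0], 0.2], [[0, 0, 0], [-0.011, 0, 0], 0.2]]}}

```text
time: 14.35
tool_pos: [0.6344, -0.0807, -0.0124]
ee_rot: [-0.007, 0.706, 0.708, 0.002]
ft_force: [-7.7, 13.4, 11.6]
width: 0.0512
grip_force: 8.8
```

{"method": "play_rows", "body": {"targets": [[[0, 0, 0], [-0.002, 0, 0], 0.2], [[0, 0, 0], [-0.004, 0, 0], 0.2]]}}

```text
time: 14.55
tool_pos: [0.6344, -0.0844, -0.0124]
ee_rot: [-0.007, 0.706, 0.708, 0.002]
ft_force: [-8.0, 15.2, 11.8]
width: 0.0514
grip_force: 8.9
```

{"method": "play_rows", "body": {"targets": [[[0, 0, 0], [-0.002, 0, 0], 0.2], [[0, 0, 0], [-0.003, 0, 0], 0.2]]}}

```text
time: 14.75
tool_pos: [0.6344, -0.0854, -0.0124]
ee_rot: [-0.008, 0.706, 0.709, 0.002]
ft_force: [-8.1, 18.6, 12.8]
width: 0.0516
grip_force: 10.6
```

{"method": "play_rows", "body": {"targets": [[[0, 0, 0], [-0.001, 0, 0], 0.2], [[0, 0, 0], [-0.002, 0, 0], 0.2]]}}

```text
time: 14.95
tool_pos: [0.6344, -0.0853, -0.0124]
ee_rot: [-0.009, 0.705, 0.709, 0.003]
ft_force: [-9.2, 21.5, 14.0]
width: 0.0516
grip_force: 12.4
```

The tool has stopped and the force is rising, so the box is touching the block. Hold, back off straight, raise and check.

{"method": "play_rows", "body": {"targets": [[[0, 0, 0], [0, 0, 0], 0.2], [[0, 0, 0], [0, 0, 0], 0.2], [[0, 0, 0], [0.004, 0, 0], 0.2], [[0, 0, 0], [0.015, 0, 0], 0.2], [[0, 0, 0], [0.05, 0, 0], 0.2]]}}

```text
time: 15.45
tool_pos: [0.6374, -0.053, -0.012]
ee_rot: [0.002, 0.71, 0.705, -0.001]
ft_force: [0.6, 0.3, 0.4]
width: 0.0512
grip_force: 0.0
```

{"method": "play_rows", "body": {"targets": [[[0, 0, 0], [0.03, 0, -0.03], 0.2], [[0, 0, 0], [0.06, 0, -0.06], 0.2], [[0, 0, 0], [0.09, -0.01, -0.1], 0.2], [[0, 0, 0], [0.12, -0.03, -0.13], 0.2], [[0, 0, 0], [0.15, -0.06, -0.13], 0.2]]}}

```text
time: 15.95
tool_pos: [0.5816, 0.1028, 0.1221]
ee_rot: [0.003, 0.708, 0.707, 0.005]
ft_force: [1.5, 0.6, 0.1]
width: 0.0514
grip_force: 0.0
```

```bash
python3 meas.py; python3 look.py end
```

```text
15.95 [0.5816 0.1028 0.1221] [0.00337471 0.70755806 0.70663073 0.00481804]
top 1099 x 0.5026 0.6811 y -0.2199 -0.0918
fit [ 0.6326 -0.1393] [ 2.200e-03  2.100e-03  3.800e-03  1.800e-03  1.100e-03  9.000e-04
  6.000e-04  0.000e+00 -5.000e-04 -8.000e-04 -9.000e-04 -1.000e-03
 -8.000e-04 -5.000e-04 -1.000e-04  5.000e-04  1.300e-03  1.800e-03
  2.200e-03  1.600e-03  1.300e-03  1.300e-03  1.600e-03  2.100e-03
  1.002e-01  1.043e-01  8.890e-02  1.300e-03  2.100e-03  2.700e-03
  3.100e-03  2.800e-03]
scene 2032 x 0.5182 0.6927 y -0.2198 0.0302
[0.57703602 0.1024877  0.1175074 ] [ 0.60559966 -1.96132573 -0.53339256]
```

View pics/end.png

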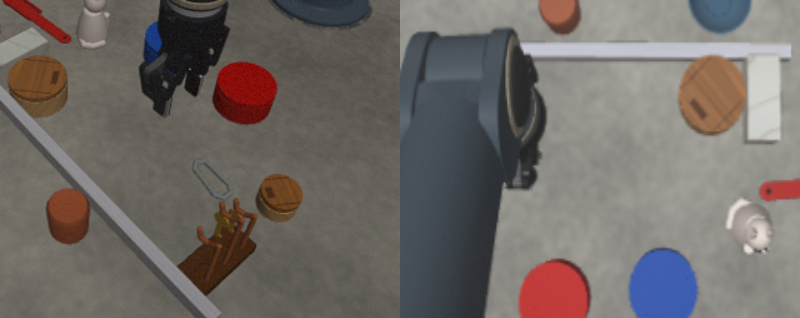

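The box stands at the block with the bystanders unmoved. The fit gives x 0.6326 against 0.6354 before, so there may be a 2 mm gap at the strip. I'll nudge it gently into the corner from the front with the fingers shut, slightly left of centre.

{"method": "play_rows", "body": {"targets": [[[0, 0, 0], [-0.045, -0.015, 0], -1], [[0, 0, 0], [-0.09, -0.027, 0], -1], [[0, 0, 0], [-0.135, -0.027, 0], -1], [[0, 0, 0], [-0.18, -0.027, 0], -1], [[0, 0, 0], [-0.2225, -0.027, 0], -1]]}}

```text
time: 16.65
tool_pos: [0.55, -0.125, 0.1171]
ee_rot: [0.001, 0.708, 0.706, -0.0]
ft_force: [-1.2, -0.3, -0.5]
width: 0.0001
grip_force: 0.0
```

{"method": "play_rows", "body": {"targets": [[[0, 0, 0], [0, 0, 0], -1], [[0, 0, 0], [0, 0, 0.03], -1], [[0, 0, 0], [0, 0, 0.05], -1], [[0, 0, 0], [0, 0, 0.07], -1], [[0, 0, 0], [0, 0, 0.07], -1]]}}

```text
time: 17.15
tool_pos: [0.548, -0.1216, 0.0444]
ee_rot: [-0.002, 0.708, 0.706, -0.002]
ft_force: [-0.5, -0.5, 0.0]
width: -0.0002
grip_force: 0.0
```

{"method": "play_rows", "body": {"targets": [[[0, 0, 0], [0, 0, 0.02], -1], [[0, 0, 0], [0, 0, 0.035], -1], [[0, 0, 0], [0, 0, 0.047], -1], [[0, 0, 0], [0, 0, 0.047], -1]]}}

```text
time: 17.55
tool_pos: [0.5491, -0.1204, -0.0013]
ee_rot: [-0.001, 0.707, 0.707, -0.001]
ft_force: [-0.9, 0.6, 0.1]
width: 0.0002
grip_force: 0.0
```

{"method": "play_rows", "body": {"targets": [[[0, 0, 0], [0, 0.004, 0], -1], [[0, 0, 0], [0, 0.008, 0], -1], [[0, 0, 0], [0, 0.012, 0], -1]]}}

```text
time: 17.85
tool_pos: [0.5634, -0.1204, 0.0009]
ee_rot: [0.001, 0.707, 0.707, 0.001]
ft_force: [-0.7, -0.1, -0.1]
width: 0.0002
grip_force: 0.0
```

{"method": "play_rows", "body": {"targets": [[[0, 0, 0], [0, 0.002, 0], -1], [[0, 0, 0], [0, 0.004, 0], -1]]}}

```text
time: 18.05
tool_pos: [0.5667, -0.1203, 0.0004]
ee_rot: [0.0, 0.707, 0.707, 0.0]
ft_force: [-0.8, -0.2, 0.1]
width: -0.0
grip_force: 0.0
```

{"method": "play_rows", "body": {"targets": [[[0, 0, 0], [0, 0.002, 0], -1], [[0, 0, 0], [0, 0.003, 0], -1]]}}

```text
time: 18.25
tool_pos: [0.5694, -0.1203, 0.0001]
ee_rot: [0.0, 0.707, 0.707, 0.0]
ft_force: [-0.2, 0.2, -0.0]
width: -0.0004
grip_force: 0.0
```

{"method": "play_rows", "body": {"targets": [[[0, 0, 0], [0, 0.002, 0], -1], [[0, 0, 0], [0, 0.003, 0], -1]]}}

```text
time: 18.45
tool_pos: [0.5723, -0.1204, 0.0001]
ee_rot: [-0.0, 0.707, 0.707, 0.0]
ft_force: [-0.1, 0.5, -0.8]
width: -0.0
grip_force: 0.0
```

{"method": "play_rows", "body": {"targets": [[[0, 0, 0], [0, 0.002, 0], -1], [[0, 0, 0], [0, 0.003, 0], -1]]}}

```text
time: 18.65
tool_pos: [0.5731, -0.1204, -0.0002]
ee_rot: [-0.002, 0.707, 0.707, -0.001]
ft_force: [-7.1, 0.7, 4.8]
width: 0.0
grip_force: 3.2
```

{"method": "play_rows", "body": {"targets": [[[0, 0, 0], [0, 0.002, 0], -1], [[0, 0, 0], [0, 0.003, 0], -1]]}}

```text
time: 18.85
tool_pos: [0.5732, -0.1201, -0.0007]
ee_rot: [-0.004, 0.707, 0.707, -0.003]
ft_force: [-12.6, 0.6, 8.6]
width: 0.0002
grip_force: 5.9
```

The force rose at once with no travel, so the box is firmly against the strip. I'll withdraw.

{"method": "play_rows", "body": {"targets": [[[0, 0, 0], [0, -0.006, 0], -1], [[0, 0, 0], [0, -0.025, 0], -1], [[0, 0, 0], [0, -0.025, -0.04], -1], [[0, 0, 0], [0, -0.025, -0.085], -1], [[0, 0, 0], [0.04, -0.025, -0.13], -1]]}}

```text
time: 19.35
tool_pos: [0.5541, -0.0923, 0.1252]
ee_rot: [0.003, 0.71, 0.704, 0.0]
ft_force: [0.7, -0.0, 0.2]
width: 0.0003
grip_force: 0.0
```

{"method": "play_rows", "body": {"targets": [[[0, 0, 0], [0.045, 0, 0], -1], [[0, 0, 0], [0.09, 0, 0], -1], [[0, 0, 0], [0.135, 0, 0], -1], [[0, 0, 0], [0.18, 0, 0], -1], [[0, 0, 0], [0.18, 0, 0], -1]]}}

```text
time: 19.85
tool_pos: [0.5534, 0.1019, 0.1223]
ee_rot: [-0.001, 0.703, 0.711, 0.002]
ft_force: [-0.6, -0.4, -1.1]
width: 0.0
grip_force: 0.0
```

```bash
python3 meas.py | head -3; python3 -c "
from rig import manip;print(manip.finish_job())"
```

```text
19.85 [0.5534 0.1019 0.1223] [-0.00103473  0.7028005   0.71138334  0.0020328 ]
top 1099 x 0.5026 0.6811 y -0.2199 -0.0918
fit [ 0.6326 -0.1393] [ 2.200e-03  2.100e-03  3.800e-03  1.800e-03  1.100e-03  9.000e-04
the job is handed in; nothing more can be done
None
```

I handed the job in with the large wooden box upright and pushed against both the metal strip and the marble block; contact forces showed it seated on both sides, the bystanders looked unmoved, and no verdict came back.

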